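# Switch on the spindle drive under its red guard

## Robot

A 6-joint arm with a two-finger parallel gripper is mounted at the origin on the work surface. World frame = base frame: x ahead of the robot, y to its left, z up, the work surface at z = 0. Lengths are in m, angles in rad, forces in N, time in s.
With the tool pointing down it reaches from about 0.3 to 0.775 m from the base axis. Payload 14.6 kg.
Tool frame: the origin (TCP) lies on the mounting face of the last link; the fingertips stand 199 mm ahead of it and the grasp point (between the pads) lies 180 mm ahead of it; z points along the fingers, y is the line along which they close (so a half turn about z gives the same grasp; the last joint's range is limited). The gripper opens to 94 mm and grips with 3 to 60 N. Pads are 16 mm wide; open, the fingers measure 119 mm over their backs; the gripper's body (75 mm by 177 mm) begins 78 mm behind the grasp point.
Start: joints at [-1.321, 0.3, 1.521, -0, 1.321, -0.067], TCP at [0.171, -0.523, 0.405] pointing down, gripper open.
Joint ranges: [-3.03, 3.03], [-0.79, 2.21], [0.23, 2.52], [-1.04, 4.18], [0, 3.07], [-2.55, 2.55]. Speed limits (rad/s): [2.22, 2.22, 2.57, 3.14, 3.14, 3.14].

## Interface

Orientations are given as [roll, pitch, yaw] about the fixed x, y, z axes, in that order (R = Rz(yaw) Ry(pitch) Rx(roll)).
In Python, from station import get_obs, camera, hand_in gives the robot as it stands.
- The arm moves only by the tool apply_moves, never from a script. Its argument "increments" is a list of rows, each an object of numbers: "tx", "ty", "tz": the shift along the tool's x, y, z as a fraction of full scale; "ax", "ay", "az": the turn, a rotation vector about the tool's x, y, z as a fraction of full scale. In form: [{"tx": .., "ty": .., "tz": .., "ax": .., "ay": .., "az": ..}, ...]. A call has 1 to 12 rows; each row shifts and turns the commanded pose from where the row before left it, along the tool's axes as they then stand; what a row does not reach is not made up. Full scale, the value 1, is 30 mm for a shift and 5 degrees for a turn. A row lasts 1/8 s, in which the tool goes at most 62.5 mm and 10.7 degrees, less where a joint would pass 70% of its speed; a pose out of reach is approached as far as the arm can. A call with a number of a shift or a turn outside -1 to 1 is refused whole. A call with a gripper value outside its range is refused whole. "jaw" is the closure, from 0 (fully open) to 1 (shut), set as the call begins (left out, the last holds). The fingers move at their own pace and stop on an object; "force" is the grip in N (left out, the last holds). Time passes only in rows, so rows that do not move let the fingers close. It gives the time, the measured TCP pose, the force, the opening and the grip force at its end, in the units of the state.
- get_obs(): the state, without advancing time (a new reading comes with each control period).
- camera(name): name is "scene" or "top" or "wrist"; returns a dict with "pixels" (480x640x3 uint8, red, green, blue), "camera_matrix" (3x3 intrinsics, pixels), "R" (3x3) and "t" (3): a world point X has camera coordinates R X + t; the wrist camera has in their place "T_tool_cam" (4x4, takes a point from camera to tool coordinates, whose origin is the TCP and whose axes are the flange's). Camera axes: x right, y down, z forward; pixel columns grow to the right and rows downward; lengths in m; the calibration is good to about 2 mm. A picture is of the moment at which its call begins: read the wrist's pose just before it. There is no depth.
- hand_in(): hands the job in; it is judged then, once.
The state is a dict: "time_s": time; "qpos": joint angles; "joint_vel": joint speeds; "tau": joint torques, N m; "ee_pos": TCP position; "eef_rot": TCP orientation; "force": force on the tool from outside, world axes, zero at the start; "moment": the same for the moment, N m; "grip_width": finger opening in m; "grip_force": force on a finger pad.
Only numpy, scipy, OpenCV 4.12 (cv2) and the standard library are available. Lean on these libraries where they do the work, as an engineer would, in place of code of your own. Each camera call takes 0.05 s, during which the arm holds its last target. There are 200 camera calls.

## Task

Switch on the mill's spindle drive at the control console: lift the red guard with a finger and, keeping it up, flip the toggle beneath it over to the back (on), then draw the finger out and let the guard drop shut over it. Grip nothing and go gently on the guard and toggle; leave the yellow-guarded switch, the stop button and the loose things round about as they are.

Things in the scene. Friction and masses are not known exactly. Their poses are not given: they have to be found in the camera images.
- console: grey steel control console of a mill, fixed on the bench, 228 (x) x 408 (y) x 80 mm high, flat lid. Origin under its centre; x to its back, y to its left, z up. Switches on the lid at x -10, y +65 and -65 mm (red and yellow may be swapped). Also: 2 pilot lamps (15 mm high) at x 88, y +-65; black dial (24 mm high) at x 0, y 152; red stop button (on a yellow ring) at x 0, y -152.
- red_switch: aluminium base plate of the red-guarded switch, x -40 to +48, y -25 to +25, 3 mm thick, fixed on the console's lid. Origin on the lid (plate's underside), straight below the toggle's pivot; x points to the console's back (away from the operator), y to the left, z up.
- red_guard (a joint): angle (rad) of the red hood-shaped guard: 0 shut; grows as its front lip rises and swings up and back; stop at 1.4. A weak spring and its weight (about 45 g) press it shut: 0.3 to 1.2 N at the lip lifts and holds it; let go at any angle it falls shut in under 1 s.
- red_guard_lip (a point): middle of the front edge of the red guard's lip; moves with it. Hood: 2.5 mm plastic, 42 mm wide (y), roof, cheeks, sloping front, open below. Shut, in the switch frame: hood x +36 to -33, top z 51 mm; the front slopes down to its lowest edge at x -33, z 16; from there the lip flares forward and up at 45 degrees to this edge at x -45, z 29: a fingertip fits under it.
- red_guard_hinge (a point): middle of the red guard's hinge axis, at x +34, y 0, z 16 mm in the switch frame; the axis runs along the switch's y.
- red_toggle (a joint): angle (rad) of the steel bat toggle under the red guard: 0 off (leans 20 degrees to the front, towards the operator), 0.70 on (leans 20 degrees to the back). Snap action: about 1.5 N at its tip starts it (4 N low down); once past the middle (0.35) it jumps to its far stop by itself and stays.
- red_toggle_tip (a point): top end of the toggle under the red guard, 35 mm from its pivot, which is at x 0, y 0, z 10 mm in the switch frame; lever 7 mm thick, 10 mm in its upper part. Off: tip at x -12, z 43 mm; on: x +12, z 43 mm. The shut guard clears it in both positions.
- yellow_switch: base plate of the yellow-guarded switch, built just like the red one, beside it. To be left alone.
- yellow_guard (a joint): angle (rad) of the yellow guard, as the red one: 0 shut.
- yellow_toggle (a joint): angle (rad) of the toggle under the yellow guard, as the red one: 0 off.
- stop (a joint): travel (m) of the red stop button: 0 out, 0.006 fully pressed. To be left alone.
- collet: loose steel collet standing on the console's lid near its front left corner, 33 mm across, 44 mm high; origin at the centre of its underside. To be left alone.
- chuck_key: loose T-handled chuck key lying on the bench at the console's right end, 90 x 125 x 16 mm; origin under its shank. To be left alone.
- bar_offcut: loose aluminium bar offcut standing on the bench in front of the console, 38 mm across, 55 mm high; origin at the centre of its underside. To be left alone.
- oil_bottle: loose white oil bottle with yellow label, standing on the bench at the console's left end, 48 mm across, 110 mm high; origin at the centre of its underside. To be left alone.

How it is judged:
By the outcome, as a careful person would: the job done as asked, in the order asked, and still so for the second after the job is handed in, with the robot touching nothing.
It also fails if it takes over 38 s, if anything falls off the work surface, if the arm or the gripper's body presses on something with over 40 N, if the wrist force passes 120 N, or if a joint passes its speed limit or range.

## Working session

There is one attempt and no reset: what is moved stays moved. The work goes in short steps, Python scripts to look and compute and a tool call to move; the robot and the scene stay as the last step left them, time stands still between calls to the robot, and variables do not carry over. Pictures are saved under pics/ and viewed, at most 10 in all, crops included, and the job is handed in when it is done.

Besides the shell and the picture viewer there is one more tool, called as a command line: name --argument value ..., lists and objects as JSON in quotes. apply_moves: Moves the arm, as the interface text tells. Its arguments: {"type":"object","properties":{"increments":{"type":"array"},"jaw":{"type":"number"},"force":{"type":"number"}},"required":["increments"]}

```bash
mkdir -p pics
python3 - <<'E'
from station import get_obs,camera
import cv2,numpy as np,pickle
o=get_obs();print({k:np.round(v,3).tolist() for k,v in o.items()})
for n in("scene","top"):
    c=camera(n);cv2.imwrite(f"pics/{n}0.png",c["pixels"][...,::-1]);pickle.dump(c,open(n+".pkl","wb"))
    print(n,np.round(c["camera_matrix"],1).tolist(),np.round(c["R"],3).tolist(),np.round(c["t"],3).tolist())
E
```

```text
{'time_s': 0.0, 'qpos': [-1.321, 0.3, 1.522, -0.0, 1.321, -0.067], 'joint_vel': [0.0, -0.002, 0.001, 0.0, -0.001, -0.0], 'tau': [-0.004, -53.181, -35.274, 0.071, 0.024, -0.0], 'ee_pos': [0.171, -0.523, 0.404], 'eef_rot': [-3.14, -0.0, 0.317], 'force': [-0.573, 0.399, -0.685], 'moment': [-0.065, 0.007, 0.027], 'grip_force': 0.0, 'grip_width': 0.094}
scene [[460.3, 0.0, 319.3], [0.0, 460.3, 236.7], [0.0, 0.0, 1.0]] [[-0.412, 0.911, 0.016], [0.716, 0.335, -0.613], [-0.564, -0.241, -0.79]] [0.19, -0.341, 1.231]
top [[545.2, 0.0, 318.6], [0.0, 545.2, 235.6], [0.0, 0.0, 1.0]] [[0.025, -1.0, -0.001], [-0.998, -0.025, -0.061], [0.061, 0.003, -0.998]] [0.021, 0.58, 1.27]
```

View pics/top0.png

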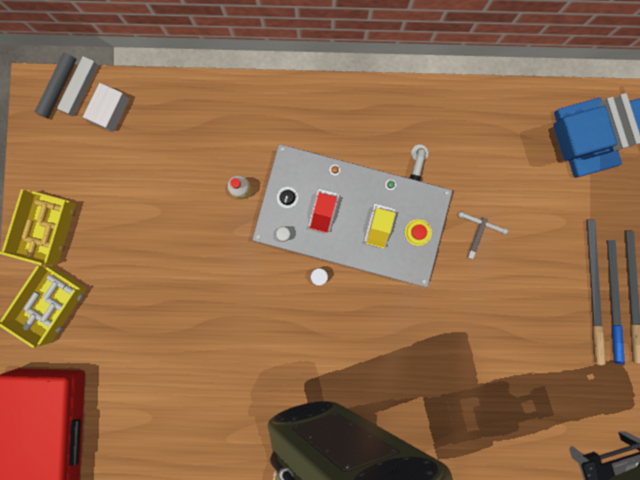

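View pics/scene0.png

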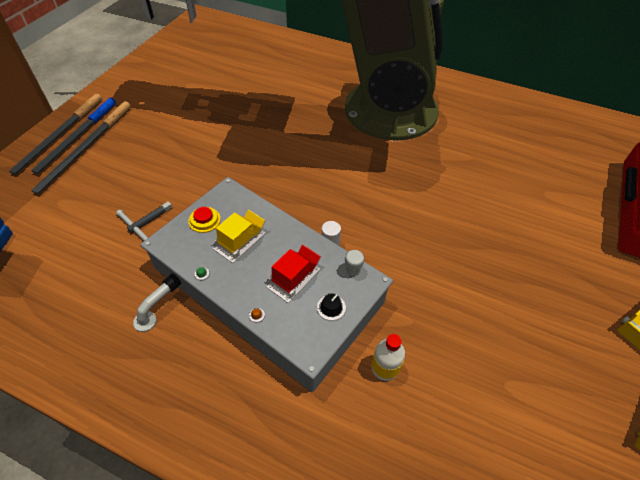

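The top view shows the console lid with corners near (280,147), (451,190), (427,285) and (254,240). The red guard is at about (323,211), left of the yellow one at (381,226), with the collet at (283,233). The scene view confirms the layout: red hood at about (292,270), with its lip towards the robot.

```bash
cat > h.py <<'E'
import numpy as np,cv2,pickle
def ray(c,uv,z):
    K,R,t=c["camera_matrix"],np.array(c["R"]),np.array(c["t"])
    o=-R.T@t;d=R.T@np.linalg.inv(K)@[uv[0],uv[1],1];return o+d*(z-o[2])/d[2]
def proj(c,X):
    p=c["camera_matrix"]@(np.array(c["R"])@X+c["t"]);return p[:2]/p[2]
E
python3 - <<'E'
from h import *
from station import camera
T=pickle.load(open("top.pkl","rb"));S=pickle.load(open("scene.pkl","rb"))
def lid(c,seed):
    img=c["pixels"];hsv=cv2.cvtColor(img,cv2.COLOR_RGB2HSV)
    m=((hsv[...,1]<40)&(hsv[...,2]>110)).astype(np.uint8)
    n,l,st,_=cv2.connectedComponentsWithStats(m);k=l[seed[1],seed[0]];print(st[k])
    cs,_=cv2.findContours((l==k).astype(np.uint8),0,2);h=cv2.convexHull(max(cs,key=cv2.contourArea))
    return cv2.approxPolyDP(h,8,True)[:,0]
for nm,c,s in(("top",T,(350,240)),("scene",S,(230,290))):
    print(nm,c["pixels"][s[1],s[0]])
    q=lid(c,s)
    for uv in q:print(uv,ray(c,uv,.08).round(4))
for nm,c in(("top",T),("scene",S)):
    hsv=cv2.cvtColor(c["pixels"],cv2.COLOR_RGB2HSV)
    m=(((hsv[...,0]<5)|(hsv[...,0]>174))&(hsv[...,1]>180)&(hsv[...,2]>70)).astype(np.uint8)
    n,l,st,ce=cv2.connectedComponentsWithStats(m)
    print(nm,[(s.tolist(),e.round(1).tolist()) for s,e in zip(st[1:],ce[1:]) if s[4]>60])
c=camera("wrist");print(np.round(c["T_tool_cam"],3).tolist(),c["camera_matrix"][0,0])
E
```

```text
top [167 167 167]
[  253   145   199   142 15545]
[278 146] [0.7769 0.1331 0.08  ]
[451 190] [ 0.6861 -0.2605  0.08  ]
[427 285] [ 0.4709 -0.2091  0.08  ]
[253 240] [0.5618 0.183  0.08  ]
scene [141 143 139]
[  134   177   259   201 19581]
[134 227] [ 0.658  -0.2961  0.08  ]
[228 177] [ 0.4687 -0.2057  0.08  ]
[392 281] [0.5665 0.1851 0.08  ]
[312 377] [0.7804 0.1305 0.08  ]
[145 248] [ 0.6893 -0.2469  0.08  ]
top [([231, 179, 9, 9, 61], [235.2, 182.9]), ([311, 193, 25, 39, 601], [322.8, 212.0]), ([412, 225, 14, 14, 155], [418.7, 231.7]), ([0, 369, 85, 111, 8569], [38.9, 423.0])]
scene [([631, 143, 9, 25, 106], [636.2, 156.2]), ([619, 175, 21, 82, 643], [632.7, 229.3]), ([194, 207, 18, 16, 225], [202.6, 214.4]), ([272, 245, 48, 48, 1323], [293.5, 267.4]), ([386, 334, 15, 17, 196], [393.1, 341.8])]
[[-0.0, -0.973, -0.23, 0.067], [1.0, -0.0, -0.0, -0.001], [0.0, -0.23, 0.973, 0.019], [0.0, 0.0, 0.0, 1.0]] 418.7204659535549
```

apply_moves --increments '[{"az": 0.9, "ty": -0.8}, {"az": 0.9, "ty": -0.8}, {"az": 0.9, "ty": -0.8}, {"az": 0.9, "ty": -0.8}, {"az": 0.9, "ty": -0.8}, {"az": 0.9, "ty": -0.8}, {"az": 0.84, "ty": -0.8}]' --jaw 1 --force 10

```text
schema error: expected keys tx, ty, tz, ax, ay, az
```

```bash
cat > w.py <<'E'
from station import get_obs
import numpy as np
O=np.array([.630,.0296]);Y=-.228
def sw():
    o=get_obs();d=o["ee_pos"][:2]-O;c,s=np.cos(Y),np.sin(Y)
    return o["time_s"],np.round([(c*d[0]+s*d[1])*1e3,(-s*d[0]+c*d[1])*1e3,(o["ee_pos"][2]-.199-.08)*1e3],1),np.round(o["eef_rot"],4),np.round(o["force"],2),o["grip_width"],np.round(o["qpos"],2)
if __name__=="__main__":print(*sw())
E
python3 w.py
```

```text
0.15 [-322.  -641.6  125.2] [-3.1407e+00 -1.0000e-04  3.1680e-01] [ 0.17 -1.56  0.59] 0.09385893225833726 [-1.32  0.3   1.52  0.    1.32 -0.07]
```

apply_moves --increments '[{"tx": 0, "ty": -0.8, "tz": 0, "ax": 0, "ay": 0, "az": 0.9}, {"tx": 0, "ty": -0.8, "tz": 0, "ax": 0, "ay": 0, "az": 0.9}, {"tx": 0, "ty": -0.8, "tz": 0, "ax": 0, "ay": 0, "az": 0.9}, {"tx": 0, "ty": -0.8, "tz": 0, "ax": 0, "ay": 0, "az": 0.9}, {"tx": 0, "ty": -0.8, "tz": 0, "ax": 0, "ay": 0, "az": 0.9}, {"tx": 0, "ty": -0.8, "tz": 0, "ax": 0, "ay": 0, "az": 0.9}, {"tx": 0, "ty": -0.8, "tz": 0, "ax": 0, "ay": 0, "az": 0.84}]' --jaw 1 --force 10

```text
time_s: 1.02
ee_pos: [0.1578, -0.3564, 0.4045]
eef_rot: [-3.141, 0.0, -0.231]
force: [-0.3, 0.6, 1.1]
grip_width: 0.0276
grip_force: 0.0
```

```bash
python3 w.py
```

```text
1.025 [-372.7 -482.7  125.5] [-3.1414e+00  1.0000e-04 -2.3050e-01] [-0.26  0.62  1.07] 0.027554448540526893 [-1.25 -0.07  1.93  0.    1.28  0.55]
```

apply_moves --increments '[{"tx": 0.8, "ty": -1, "tz": 0, "ax": 0, "ay": 0, "az": 0}, {"tx": 0.8, "ty": -1, "tz": 0, "ax": 0, "ay": 0, "az": 0}, {"tx": 0.8, "ty": -1, "tz": 0, "ax": 0, "ay": 0, "az": 0}, {"tx": 0.8, "ty": -1, "tz": 0, "ax": 0, "ay": 0, "az": 0}, {"tx": 0.8, "ty": -1, "tz": 0, "ax": 0, "ay": 0, "az": 0}, {"tx": 0.8, "ty": -1, "tz": 0, "ax": 0, "ay": 0, "az": 0}, {"tx": 0.8, "ty": -1, "tz": 0, "ax": 0, "ay": 0, "az": 0}, {"tx": 0.8, "ty": -1, "tz": 0, "ax": 0, "ay": 0, "az": 0}, {"tx": 0.8, "ty": -1, "tz": 0, "ax": 0, "ay": 0, "az": 0}, {"tx": 0.8, "ty": -1, "tz": 0, "ax": 0, "ay": 0, "az": 0}, {"tx": 0.8, "ty": -1, "tz": 0, "ax": 0, "ay": 0, "az": 0}, {"tx": 0.8, "ty": -1, "tz": 0, "ax": 0, "ay": 0, "az": 0}]'

```text
time_s: 2.52
ee_pos: [0.5206, -0.0706, 0.4045]
eef_rot: [3.142, 0.0, -0.228]
force: [-0.3, -0.6, -0.1]
grip_width: 0.0007
grip_force: 0.0
```

```bash
python3 w.py
```

```text
2.525 [ -83.9 -122.3  125.5] [ 3.1415e+00  3.0000e-04 -2.2770e-01] [-0.25 -0.64 -0.1 ] 0.0006502947416979983 [-0.2   0.25  1.59 -0.    1.31  1.59]
```

apply_moves --increments '[{"tx": 0.1, "ty": -1, "tz": 0, "ax": 0, "ay": 0, "az": 0}, {"tx": 0.1, "ty": -1, "tz": 0, "ax": 0, "ay": 0, "az": 0}, {"tx": 0, "ty": -1, "tz": 0, "ax": 0, "ay": 0, "az": 0}, {"tx": 0, "ty": -1, "tz": 0, "ax": 0, "ay": 0, "az": 0}, {"tx": 0, "ty": 0, "tz": 0, "ax": 0, "ay": 0, "az": 0}, {"tx": 0, "ty": 0, "tz": 0, "ax": 0, "ay": 0, "az": 0}]'

```text
time_s: 3.28
ee_pos: [0.5526, 0.0435, 0.4045]
eef_rot: [3.141, 0.0, -0.228]
force: [-0.2, -0.2, -0.5]
grip_width: 0.0003
grip_force: 0.0
```

Run:
```python
from h import *;from w import *;from station import camera
from scipy.spatial.transform import Rotation as Ro
print(*sw())
o=get_obs();w=camera("wrist");S=camera("scene")
M=np.eye(4);M[:3,:3]=Ro.from_euler("xyz",o["eef_rot"]).as_matrix();M[:3,3]=o["ee_pos"]
C=np.linalg.inv(M@w["T_tool_cam"]);w["R"],w["t"]=C[:3,:3],C[:3,3]
pickle.dump(w,open("wrist.pkl","wb"))
c,s=np.cos(Y),np.sin(Y)
P=lambda x,y,z:np.array([O[0]+(c*x-s*y)/1e3,O[1]+(s*x+c*y)/1e3,.08+z/1e3])
pts={"lipL":(-45,21,29),"lipR":(-45,-21,29),"backL":(36,21,51),"backR":(36,-21,51),"pl1":(48,25,3),"pl2":(48,-25,3),"pf1":(-40,25,3),"pf2":(-40,-25,3)}
for n,cam in(("wrist",w),("scene",S)):
    im=cam["pixels"][...,::-1].copy()
    for k,p in pts.items():
        u=proj(cam,P(*p)).round().astype(int);cv2.circle(im,u.tolist(),2,(0,255,0) if k[0]!="p" else (255,0,0),-1);print(n,k,u)
    if n=="scene":im=cv2.resize(im[180:340,200:420],None,fx=3,fy=3)
    cv2.imwrite(f"pics/{n}1.png",im)
```

```text
3.275 [-78.6  -4.  125.5] [ 3.1413e+00  3.0000e-04 -2.2780e-01] [-0.16 -0.17 -0.55] 0.00029766830903835714 [ 0.01  0.31  1.51 -0.    1.32  1.81]
wrist lipL [279 194]
wrist lipR [343 194]
wrist backL [273  56]
wrist backR [347  56]
wrist pl1 [274  51]
wrist pl2 [348  51]
wrist pf1 [277 183]
wrist pf2 [346 183]
scene lipL [321 257]
scene lipR [302 245]
scene backL [291 282]
scene backR [271 268]
scene pl1 [289 303]
scene pl2 [267 287]
scene pf1 [321 268]
scene pf2 [299 254]
```

View pics/wrist1.png

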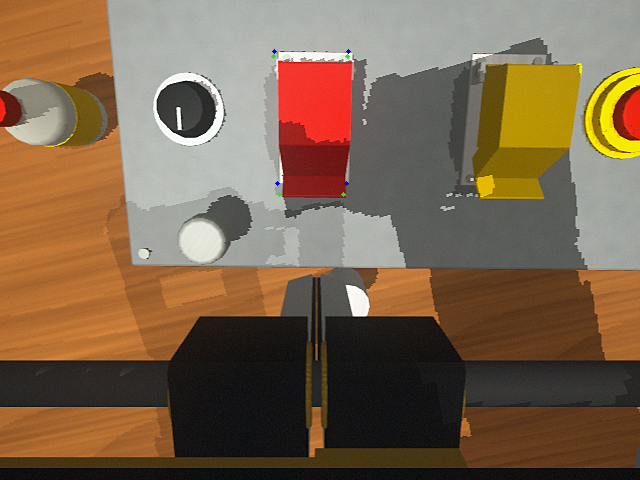

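View pics/scene1.png

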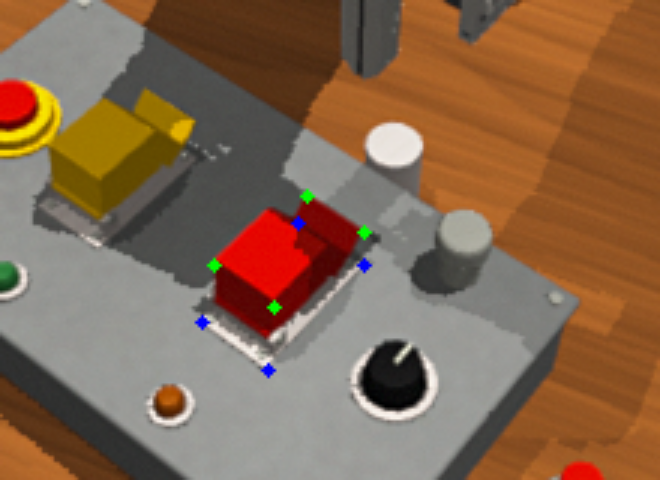

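The predicted points fit: in the wrist view the lip is at (283–347,197) against a predicted (279–343,194), so about 2 mm to the front and 2–3 mm to the right. The closed fingers (u≈317) line up with the lip. In the scene view the predicted lip corners fall on the lip to within a few px. I'll go down in front of the lip.

apply_moves --increments '[{"tx": 0.25, "ty": 0, "tz": 0.8, "ax": 0, "ay": 0, "az": 0}, {"tx": 0, "ty": 0, "tz": 0.8, "ax": 0, "ay": 0, "az": 0}, {"tx": 0, "ty": 0, "tz": 0.8, "ax": 0, "ay": 0, "az": 0}, {"tx": 0, "ty": 0, "tz": 0.8, "ax": 0, "ay": 0, "az": 0}, {"tx": 0, "ty": 0, "tz": 0.6, "ax": 0, "ay": 0, "az": 0}, {"tx": 0, "ty": 0, "tz": 0, "ax": 0, "ay": 0, "az": 0}, {"tx": 0, "ty": 0, "tz": 0, "ax": 0, "ay": 0, "az": 0}]'

```text
time_s: 4.25
ee_pos: [0.5602, 0.0421, 0.2916]
eef_rot: [-3.141, -0.001, -0.228]
force: [0.3, 0.7, 0.0]
grip_width: 0.0004
grip_force: 0.0
```

Run:
```python
from h import *;from w import *;from station import camera
print(*sw())
a=camera("wrist")["pixels"][:,160:480,::-1];b=cv2.resize(camera("scene")["pixels"][180:340,240:400,::-1],(480,480))
cv2.imwrite("pics/b2.png",np.hstack([a,b]))
```

```text
4.25 [-70.8  -3.6  12.6] [-3.1413e+00 -1.2000e-03 -2.2800e-01] [0.3  0.75 0.03] 0.00041685801346368577 [0.01 0.44 1.6  0.   1.09 1.81]
```

View pics/b2.png

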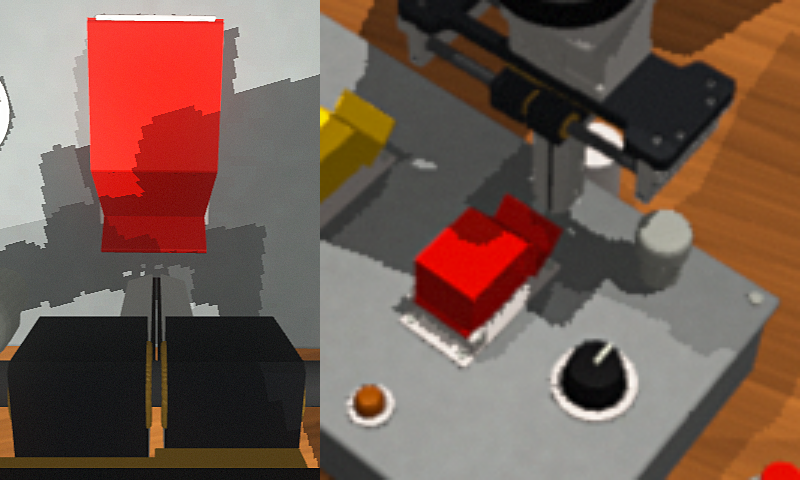

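The fingers are centred on the lip and still in front of it: lip edge at row 250, fingertip at row 277. To get under the flared lip I'll tilt the tool 40° about the fingertip, so the tip points backwards.

apply_moves --increments '[{"tx": 0, "ty": 0, "tz": -0.4, "ax": 0, "ay": 0, "az": 0}, {"tx": -0.58, "ty": 0, "tz": 0.025, "ax": 0, "ay": 1, "az": 0}, {"tx": -0.58, "ty": 0, "tz": 0.025, "ax": 0, "ay": 1, "az": 0}, {"tx": -0.58, "ty": 0, "tz": 0.025, "ax": 0, "ay": 1, "az": 0}, {"tx": -0.58, "ty": 0, "tz": 0.025, "ax": 0, "ay": 1, "az": 0}, {"tx": -0.58, "ty": 0, "tz": 0.025, "ax": 0, "ay": 1, "az": 0}, {"tx": -0.58, "ty": 0, "tz": 0.025, "ax": 0, "ay": 1, "az": 0}, {"tx": -0.58, "ty": 0, "tz": 0.025, "ax": 0, "ay": 1, "az": 0}, {"tx": -0.58, "ty": 0, "tz": 0.025, "ax": 0, "ay": 1, "az": 0}, {"tx": 0, "ty": 0, "tz": 0, "ax": 0, "ay": 0, "az": 0}, {"tx": 0, "ty": 0, "tz": 0, "ax": 0, "ay": 0, "az": 0}]'

```text
time_s: 5.72
ee_pos: [0.4385, 0.0649, 0.2645]
eef_rot: [-3.131, -0.686, -0.232]
force: [0.3, 0.9, 0.2]
grip_width: 0.0008
grip_force: 0.0
```

```bash
cat > w.py <<'E'
from station import get_obs
import numpy as np
from scipy.spatial.transform import Rotation as Ro
O=np.array([.630,.0296,.08]);Y=-.228
def sw():
    o=get_obs();R=Ro.from_euler("xyz",o["eef_rot"]).as_matrix();B=Ro.from_euler("z",-Y).as_matrix()
    tip=B@(o["ee_pos"]+.199*R[:,2]-O)*1e3; corner=tip+8*B@R[:,0]
    return o["time_s"],"tip",tip.round(1),"corner",corner.round(1),"toolz",(B@R[:,2]).round(3),"F",(B@o["force"]).round(2),np.round(o["qpos"],2)
if __name__=="__main__":print(*sw())
E
python3 w.py
```

```text
5.725 tip [-68.4  -7.4  30.6] corner [-62.3  -7.4  35.6] toolz [ 0.634  0.008 -0.774] F [0.13 0.92 0.2 ] [ 0.1   0.19  2.07 -0.75  0.29  2.55]
```

apply_moves --increments '[{"tx": 0.58, "ty": -0.06, "tz": 0.025, "ax": 0, "ay": -1, "az": 0}, {"tx": 0.5, "ty": -0.06, "tz": 0.025, "ax": 0, "ay": -0.86, "az": 0}, {"tx": 0, "ty": 0, "tz": 0, "ax": 0, "ay": 0, "az": 0}, {"tx": 0, "ty": 0, "tz": 0, "ax": 0, "ay": 0, "az": 0}]'

```text
time_s: 6.22
ee_pos: [0.4638, 0.0624, 0.2812]
eef_rot: [-3.137, -0.529, -0.226]
force: [-1.0, 0.1, -0.6]
grip_width: 0.0008
grip_force: 0.0
```

```bash
python3 w.py
```

```text
6.225 tip [-68.9  -4.4  29.4] corner [-62.   -4.4  33.4] toolz [ 0.505  0.006 -0.863] F [-1.02 -0.13 -0.59] [ 0.08  0.22  1.97 -0.33  0.46  2.13]
```

apply_moves --increments '[{"tx": -0.037, "ty": 0, "tz": 0.242, "ax": 0, "ay": 0, "az": 0}, {"tx": -0.037, "ty": 0, "tz": 0.242, "ax": 0, "ay": 0, "az": 0}, {"tx": -0.037, "ty": 0, "tz": 0.242, "ax": 0, "ay": 0, "az": 0}, {"tx": 0, "ty": 0, "tz": 0, "ax": 0, "ay": 0, "az": 0}, {"tx": 0.08, "ty": 0, "tz": 0.047, "ax": 0, "ay": 0, "az": 0}, {"tx": 0.08, "ty": 0, "tz": 0.047, "ax": 0, "ay": 0, "az": 0}, {"tx": 0.08, "ty": 0, "tz": 0.047, "ax": 0, "ay": 0, "az": 0}, {"tx": 0.08, "ty": 0, "tz": 0.047, "ax": 0, "ay": 0, "az": 0}, {"tx": 0.08, "ty": 0, "tz": 0.047, "ax": 0, "ay": 0, "az": 0}, {"tx": 0, "ty": 0, "tz": 0, "ax": 0, "ay": 0, "az": 0}]'

```text
time_s: 7.48
ee_pos: [0.4857, 0.0576, 0.261]
eef_rot: [-3.138, -0.529, -0.224]
force: [-0.1, -0.7, -0.7]
grip_width: 0.0004
grip_force: 0.0
```

Run:
```python
from h import *;from w import *;from station import camera
print(*sw())
a=camera("wrist")["pixels"][:,160:480,::-1];b=cv2.resize(camera("scene")["pixels"][200:320,250:370,::-1],(480,480))
cv2.imwrite("pics/b3.png",np.hstack([a,b]))
```

```text
7.475 tip [-46.5  -4.1   9.1] corner [-39.6  -4.1  13.1] toolz [ 0.504  0.006 -0.864] F [ 0.07 -0.74 -0.68] [ 0.06  0.29  1.93 -0.34  0.43  2.13]
```

View pics/b3.png

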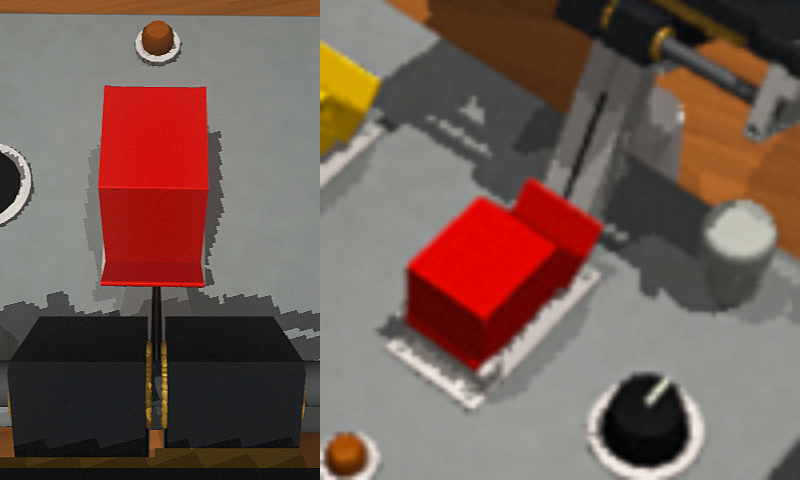

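The fingertip is now hidden under the red lip (lip edge at row 285, finger gap at u=156, centred to within about 1 mm) and nothing is displaced. Now the lift.

apply_moves --increments '[{"tx": 0.096, "ty": 0, "tz": -0.08, "ax": 0, "ay": 0, "az": 0}, {"tx": 0.096, "ty": 0, "tz": -0.08, "ax": 0, "ay": 0, "az": 0}, {"tx": 0.1, "ty": 0, "tz": -0.044, "ax": 0, "ay": 0, "az": 0}, {"tx": 0.1, "ty": 0, "tz": -0.044, "ax": 0, "ay": 0, "az": 0}, {"tx": 0.1, "ty": 0, "tz": -0.044, "ax": 0, "ay": 0, "az": 0}, {"tx": 0, "ty": 0, "tz": 0, "ax": 0, "ay": 0, "az": 0}]'

```text
time_s: 8.32
ee_pos: [0.4939, 0.0557, 0.2763]
eef_rot: [-3.137, -0.529, -0.224]
force: [0.4, -0.1, 0.1]
grip_width: 0.0004
grip_force: 0.1
```

```bash
python3 w.py
```

```text
8.325 tip [-38.   -4.   24.5] corner [-31.1  -4.   28.5] toolz [ 0.505  0.006 -0.863] F [ 0.4  -0.04  0.14] [ 0.06  0.28  1.9  -0.31  0.47  2.09]
```

apply_moves --increments '[{"tx": 0.09, "ty": 0, "tz": -0.049, "ax": 0, "ay": 0, "az": 0}, {"tx": 0.09, "ty": 0, "tz": -0.049, "ax": 0, "ay": 0, "az": 0}, {"tx": 0.09, "ty": 0, "tz": -0.049, "ax": 0, "ay": 0, "az": 0}, {"tx": 0.073, "ty": 0, "tz": -0.06, "ax": 0, "ay": 0, "az": 0}, {"tx": 0.073, "ty": 0, "tz": -0.06, "ax": 0, "ay": 0, "az": 0}, {"tx": 0.073, "ty": 0, "tz": -0.06, "ax": 0, "ay": 0, "az": 0}, {"tx": 0, "ty": 0, "tz": 0, "ax": 0, "ay": 0, "az": 0}]'

```text
time_s: 9.2
ee_pos: [0.5013, 0.054, 0.2921]
eef_rot: [-3.137, -0.529, -0.224]
force: [0.1, -0.6, -0.1]
grip_width: 0.0006
grip_force: 0.2
```

Run:
```python
from h import *;from w import *;from station import camera
print(*sw())
a=camera("wrist")["pixels"][:,160:480,::-1];b=cv2.resize(camera("scene")["pixels"][200:320,250:370,::-1],(480,480))
cv2.imwrite("pics/b4.png",np.hstack([a,b]))
```

```text
9.2 tip [-30.5  -4.1  40.3] corner [-23.6  -4.   44.3] toolz [ 0.505  0.006 -0.863] F [ 0.21 -0.59 -0.08] [ 0.05  0.27  1.87 -0.28  0.5   2.06]
```

View pics/b4.png

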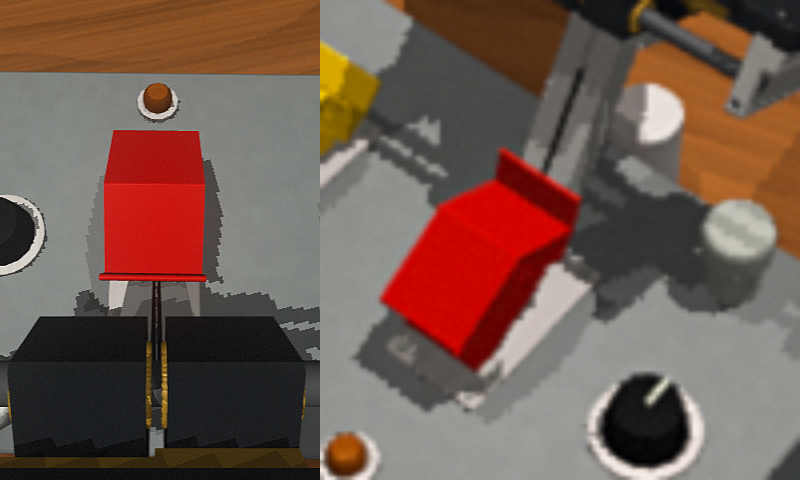

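The guard is up about 0.5 rad and rests on the finger. The toggle is still untouched: the force reading stays near 0. Now I'll dip the tip and push back.

apply_moves --increments '[{"tx": -0.027, "ty": 0, "tz": 0.09, "ax": 0, "ay": 0, "az": 0}, {"tx": -0.027, "ty": 0, "tz": 0.09, "ax": 0, "ay": 0, "az": 0}, {"tx": -0.027, "ty": 0, "tz": 0.09, "ax": 0, "ay": 0, "az": 0}, {"tx": 0.067, "ty": 0, "tz": 0.039, "ax": 0, "ay": 0, "az": 0}, {"tx": 0.067, "ty": 0, "tz": 0.039, "ax": 0, "ay": 0, "az": 0}, {"tx": 0.067, "ty": 0, "tz": 0.039, "ax": 0, "ay": 0, "az": 0}, {"tx": 0.067, "ty": 0, "tz": 0.039, "ax": 0, "ay": 0, "az": 0}]'

```text
time_s: 10.18
ee_pos: [0.5124, 0.0516, 0.2837]
eef_rot: [-3.138, -0.529, -0.223]
force: [-3.0, 1.3, 1.3]
grip_width: 0.0003
grip_force: 1.2
```

```bash
python3 w.py
```

```text
10.175 tip [-19.2  -3.9  31.9] corner [-12.3  -3.9  35.9] toolz [ 0.504  0.006 -0.864] F [-3.25  0.56  1.3 ] [ 0.05  0.31  1.85 -0.28  0.49  2.06]
```

apply_moves --increments '[{"tx": 0.067, "ty": 0, "tz": 0.039, "ax": 0, "ay": 0, "az": 0}, {"tx": 0.067, "ty": 0, "tz": 0.039, "ax": 0, "ay": 0, "az": 0}, {"tx": 0.067, "ty": 0, "tz": 0.039, "ax": 0, "ay": 0, "az": 0}, {"tx": 0.067, "ty": 0, "tz": 0.039, "ax": 0, "ay": 0, "az": 0}, {"tx": 0.06, "ty": 0, "tz": 0.035, "ax": 0, "ay": 0, "az": 0}, {"tx": 0, "ty": 0, "tz": 0, "ax": 0, "ay": 0, "az": 0}]'

```text
time_s: 10.92
ee_pos: [0.5235, 0.049, 0.2836]
eef_rot: [-3.138, -0.529, -0.224]
force: [0.2, 0.2, -0.4]
grip_width: 0.0003
grip_force: 0.3
```

Run:
```python
from h import *;from w import *;from station import camera
print(*sw())
a=camera("wrist")["pixels"][:,160:480,::-1];b=cv2.resize(camera("scene")["pixels"][200:320,250:370,::-1],(480,480))
cv2.imwrite("pics/b5.png",np.hstack([a,b]))
```

```text
10.925 tip [-7.8 -3.9 31.8] corner [-0.9 -3.9 35.8] toolz [ 0.504  0.006 -0.863] F [ 0.11  0.26 -0.38] [ 0.04  0.33  1.82 -0.27  0.5   2.04]
```

View pics/b5.png

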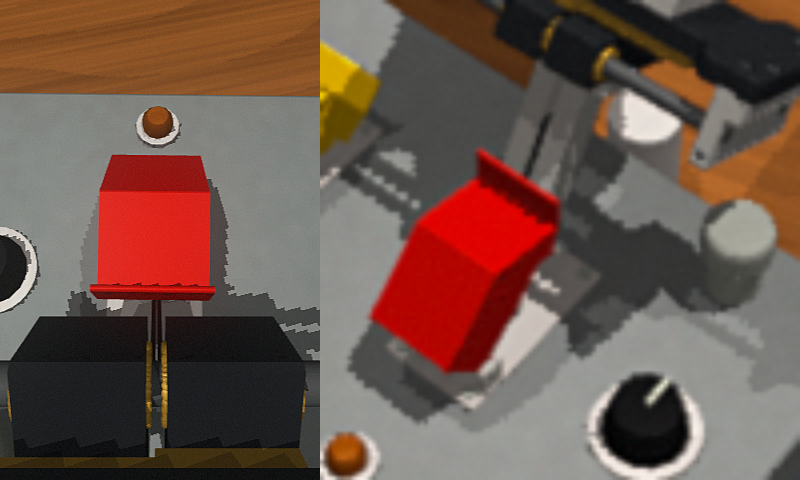

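The push force peaked at about 3 N and then fell to about 0 as the toggle snapped over, with the guard still held up at about 0.7 rad. Now I'll draw the finger out level towards the front.

apply_moves --increments '[{"tx": -0.2, "ty": 0, "tz": -0.115, "ax": 0, "ay": 0, "az": 0}, {"tx": -0.2, "ty": 0, "tz": -0.115, "ax": 0, "ay": 0, "az": 0}, {"tx": -0.2, "ty": 0, "tz": -0.115, "ax": 0, "ay": 0, "az": 0}, {"tx": -0.2, "ty": 0, "tz": -0.115, "ax": 0, "ay": 0, "az": 0}, {"tx": -0.2, "ty": 0, "tz": -0.115, "ax": 0, "ay": 0, "az": 0}, {"tx": -0.2, "ty": 0, "tz": -0.115, "ax": 0, "ay": 0, "az": 0}, {"tx": -0.2, "ty": 0, "tz": -0.115, "ax": 0, "ay": 0, "az": 0}, {"tx": -0.2, "ty": 0, "tz": -0.115, "ax": 0, "ay": 0, "az": 0}, {"tx": -0.3, "ty": 0, "tz": -0.3, "ax": 0, "ay": 0, "az": 0}, {"tx": 0, "ty": 0, "tz": -0.6, "ax": 0, "ay": 0, "az": 0}, {"tx": 0, "ty": 0, "tz": -0.6, "ax": 0, "ay": 0, "az": 0}, {"tx": 0, "ty": 0, "tz": 0, "ax": 0, "ay": 0, "az": 0}]'

```text
time_s: 12.52
ee_pos: [0.4391, 0.068, 0.3186]
eef_rot: [-3.137, -0.531, -0.224]
force: [0.3, 0.6, -0.1]
grip_width: 0.0005
grip_force: 0.0
```

Run:
```python
from h import *;from w import *;from station import camera
print(*sw())
a=camera("wrist")["pixels"][:,160:480,::-1];b=cv2.resize(camera("scene")["pixels"][180:340,220:380,::-1],(480,480))
cv2.imwrite("pics/b6.png",np.hstack([a,b]))
```

```text
12.525 tip [-93.9  -4.3  67. ] corner [-87.   -4.3  71. ] toolz [ 0.506  0.007 -0.862] F [ 0.17  0.64 -0.12] [ 0.1   0.11  2.   -0.3   0.55  2.11]
```

View pics/b6.png

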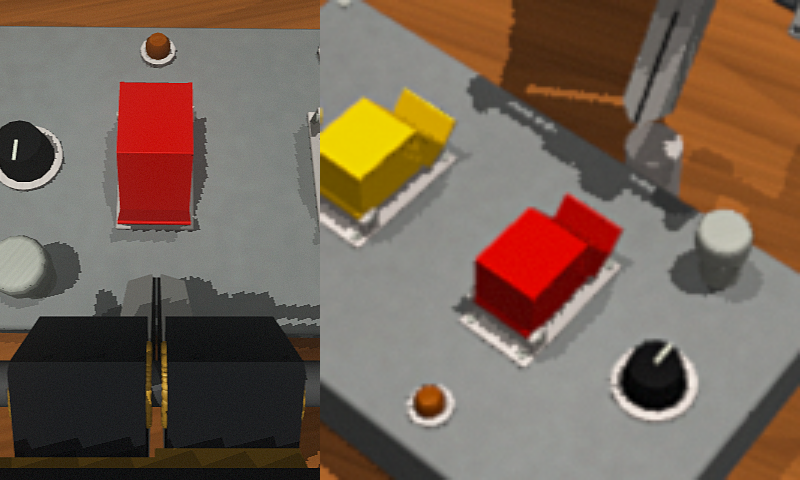

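The red guard is shut again, flush as before. The finger is clear of everything, and the collet, yellow guard and dial look undisturbed. Handing in.

```bash
python3 -c "
from station import hand_in;print(hand_in())"
```

```text
the job is handed in; nothing more can be done
None
```

I handed the job in: red guard lifted, toggle pushed over to the back (on), finger drawn out and guard shut again by about 12.5 s. I couldn't see the toggle under the hood, so "on" is inferred from the push force peaking at about 3 N and then dropping to near zero.

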